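# Stand the seasonings on their colour-coded drip saucers

### The job

Put the seasonings back on their drip saucers: the clear salt shaker on the blue one, the green-capped spice jar on the green one, the brown dropper bottle on the yellow one and the short plain silvery tin on the red one. Stand each upright in the middle of its saucer without knocking any over, let go of it, and leave the red carton and the wide soup tin where they are.

Things in the scene. Friction and masses are not known exactly. Their poses are not given: they have to be found in the camera images.
- salt_mid (a point): clear salt shaker with pale grey contents and a whitish-grey domed top, round, 44 mm wide and 90 mm tall; stands upright, loose. This point is on its axis half-way up, 45 mm above its foot; its z axis points up
- spice_mid (a point): clear glass spice jar with a green screw cap, round, 46 mm wide and 106 mm tall; stands upright, loose. This point is on its axis half-way up, 53 mm above its foot; its z axis points up
- dropper_mid (a point): small brown glass dropper bottle; its round body is 33 mm wide up to 70 mm above its foot, then a black collar 24 mm wide and a black rubber bulb 13 mm wide; 102 mm tall in all; stands upright, loose. This point is on its axis half-way up, 51 mm above its foot; its z axis points up
- tin_mid (a point): short plain tin, brushed silvery-white all over with a flat top, round, 36 mm wide and 60 mm tall; stands upright, loose. This point is on its axis half-way up, 30 mm above its foot; its z axis points up
- saucer_blue_floor (a point): round blue drip saucer, fixed to the worktop: 96 mm wide over its rim, 9 mm high, flat floor 3 mm above the worktop and about 78 mm wide inside the low rim. This point is the centre of the floor's upper face; its z axis points up
- saucer_green_floor (a point): round green drip saucer, fixed to the worktop: 96 mm wide over its rim, 9 mm high, flat floor 3 mm above the worktop and about 78 mm wide inside the low rim. This point is the centre of the floor's upper face; its z axis points up
- saucer_yellow_floor (a point): round yellow drip saucer, fixed to the worktop: 96 mm wide over its rim, 9 mm high, flat floor 3 mm above the worktop and about 78 mm wide inside the low rim. This point is the centre of the floor's upper face; its z axis points up
- saucer_red_floor (a point): round red drip saucer, fixed to the worktop: 96 mm wide over its rim, 9 mm high, flat floor 3 mm above the worktop and about 78 mm wide inside the low rim. This point is the centre of the floor's upper face; its z axis points up
- tea_mid (a point): bystander: low red carton, 73 x 122 mm and 42 mm high, lying loose behind the work, right of the middle, with no saucer. This point is at its centre, 21 mm up
- soup_mid (a point): bystander: wide low soup tin with a picture of tomatoes and a metal lid, round, 75 mm wide, 58 mm tall, with no saucer, loose, behind the work. It stands before a wall cupboard whose underside is 0.46 m above the worktop and which reaches forward to about x = 0.63, from y = -0.13 to the left: keep the wrist out of it. This point is at its centre, 29 mm up

How it is judged:
By the outcome, as a careful person would: the job done as asked, in the order asked, and still so for the second after the job is handed in, with the robot touching nothing.
It also fails if it takes over 112 s, if anything falls off the work surface, if the arm or the gripper's body presses on something with over 40 N, if the wrist force passes 120 N, or if a joint passes its speed limit or range.

### The arm

A 6-joint arm with a two-finger parallel gripper is mounted at the origin on a cart in front of the work surface, level with it; the furniture and walls round the work are solid. World frame = base frame: x ahead of the robot, y to its left, z up, the work surface at z = 0. Lengths are in mm, angles in rad, forces in N, time in s.
With the tool pointing down it reaches from about 400 to 925 mm from the base axis. Payload 12.5 kg.
Tool frame: the origin (TCP) lies at the very end of the fingers, on their centre line; the grasp point (between the pads) lies grip_depth behind it (grip_depth is the distance from the TCP to the grasp point, in mm); z points along the fingers, y is the line along which they close (so a half turn about z gives the same grasp; the last joint's range is limited). The gripper opens to 95 mm and grips with 3 to 60 N. Pads are 20 mm wide; open, the fingers measure 119 mm over their backs; the gripper's body (75 mm by 180 mm) begins 59 mm behind the grasp point.
Start: joints at [1.043, 0.491, 1.559, -0, 1.092, -0.106], TCP at [255.863, 570.246, 214.661] pointing down, gripper open.
Joint ranges: [-3.1, 3.1], [-0.84, 2.19], [0.05, 2.79], [-1.13, 4.28], [0.06, 2.93], [-2.69, 2.69]. Speed limits (rad/s): [2.22, 2.22, 2.79, 3.14, 3.14, 3.14].

### API

Orientations are given as [roll, pitch, yaw] about the fixed x, y, z axes, in that order (R = Rz(yaw) Ry(pitch) Rx(roll)).
In Python, from cell import state, read_camera, job_done, grip_depth gives the robot as it stands.
- The arm moves only by the tool drive_tool, never from a script. Its argument "targets" is a list of rows, each an object with "jaw": the opening, from 0 (shut) to 1 (fully open); "travel": the shift along the tool's x, y, z in m, a list of three; "twist": the turn about the tool's z in rad. In form: [{"jaw": jaw, "travel": [tx, ty, tz], "twist": twist}, ...]. A call has 1 to 8 rows; each row is the pose to reach, as a shift and turn from the pose commanded when the call began, along the tool's axes at that moment; what a row does not reach only later rows make up. A row lasts 1/12 s, in which the tool goes at most 41.7 mm and 7.16 degrees, less where a joint would pass 70% of its speed; a pose out of reach is approached as far as the arm can. A call with a gripper value outside its range is refused whole. The fingers move at their own pace and stop on an object; the grip force is fixed at half the most. Time passes only in rows, so rows that repeat a pose let the fingers close. It gives the time, the measured TCP pose, the force, the opening and the grip force at its end, in the units of the state.
- state(): the state, without advancing time (a new reading comes with each control period).
- read_camera(name): name is "scene" or "top" or "wrist"; returns a dict with "frame" (480x640x3 uint8, red, green, blue), "fx", "fy", "cx", "cy" (pixels), "k1" (the pictures are not rectified: a ray, as slopes to the right and down, at radius r is drawn at 1 + k1 r^2 times it, then the intrinsics apply), "R" (3x3) and "t" (3): a world point X has camera coordinates R X + t. Camera axes: x right, y down, z forward; pixel columns grow to the right and rows downward; lengths in mm; the calibration is good to about 2 mm. A picture is of the moment at which its call begins. There is no depth.
- job_done(): hands the job in; it is judged then, once.
The state is a dict: "t": time; "joints": joint angles; "qvel": joint speeds; "tau": joint torques, N m; "eef_pos": TCP position; "tcp_rot": TCP orientation; "ft_force": force on the tool from outside, world axes, zero at the start; "moment": the same for the moment, N m; "opening": opening from 0.0 (shut) to 1.0 (fully open); "grip_force": force on a finger pad.
Only numpy, scipy, OpenCV 4.12 (cv2) and the standard library are available. Lean on these libraries where they do the work, as an engineer would, in place of code of your own. Each camera call takes 0.05 s, during which the arm holds its last target. There are 200 camera calls.

## Working session

There is one attempt and no reset: what is moved stays moved. The work goes in short steps, Python scripts to look and compute and a tool call to move; the robot and the scene stay as the last step left them, time stands still between calls to the robot, and variables do not carry over. Pictures are saved under pics/ and viewed, at most 14 in all, crops included, and the job is handed in when it is done.

Besides the shell and the picture viewer there is one more tool, called after "Call:" by a JSON object that holds its "method" and its "body". drive_tool: Moves the arm, as the interface text tells. Its arguments: {"type":"object","properties":{"targets":{"type":"array"}},"required":["targets"]}

```bash
mkdir -p pics; ls; python3 - <<'E'
from cell import *
import cv2
print(state(), grip_depth)
for n in ("scene","top"):
    c=read_camera(n); cv2.imwrite(f"pics/{n}0.png",c["frame"][:,:,::-1]); print(n,{k:v for k,v in c.items() if k!="frame"})
E
```

```text
pics
{'t': 0.0, 'joints': array([ 1.04340410e+00,  4.91527023e-01,  1.55947466e+00, -1.42748475e-05,
        1.09171200e+00, -1.05575164e-01]), 'qvel': array([ 0.00018474,  0.00088888, -0.00012397,  0.00049487, -0.00135565,
       -0.00097239]), 'tau': array([ 2.75472514e-03, -6.12639999e+01, -2.58181733e+01,  6.93612196e-02,
        4.81085829e-02, -1.00339942e-04]), 'eef_pos': array([255.72312226, 570.00422668, 214.0732861 ]), 'tcp_rot': array([-3.14047653e+00, -1.05543125e-04,  2.71978212e+00]), 'ft_force': array([-0.66209803, -0.08738634, -0.28184671]), 'moment': array([-0.01573065, -0.00397513, -0.01644566]), 'grip_force': 0.0, 'opening': 1.0036798057362115} 18.8
scene {'fx': 499.26442668967775, 'fy': 499.26442668967775, 'cx': 317.3995503856824, 'cy': 228.32261181642502, 'k1': -0.1209114855918391, 'R': array([[-0.54961596, -0.8351783 ,  0.01998764],
       [-0.57526005,  0.36100222, -0.73399814],
       [ 0.60580374, -0.41491518, -0.67885729]]), 't': array([ 302.23203744,  375.00238779, 1004.91382915])}
top {'fx': 456.01892366329815, 'fy': 456.01892366329815, 'cx': 319.39378882469197, 'cy': 246.91496695583857, 'k1': -0.03159420936900147, 'R': array([[-2.01918805e-02, -9.99788937e-01, -3.79061983e-03],
       [-9.85200767e-01,  2.05424375e-02, -1.70168909e-01],
       [ 1.70210861e-01,  2.98491291e-04, -9.85407618e-01]]), 't': array([  7.54655852, 598.39346818, 873.20663697])}
```

View pics/scene0.png

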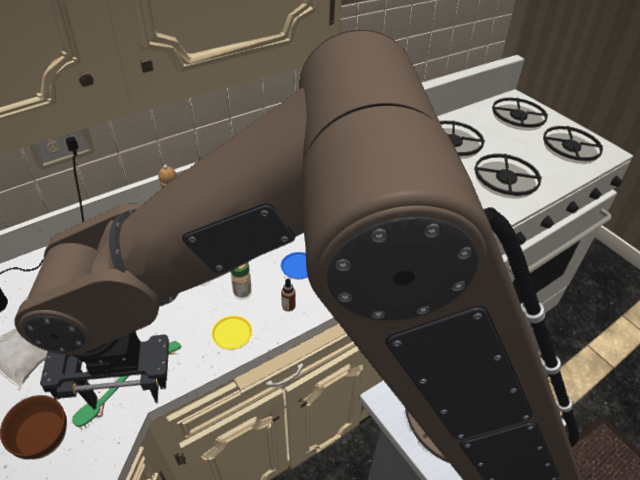

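View pics/top0.png

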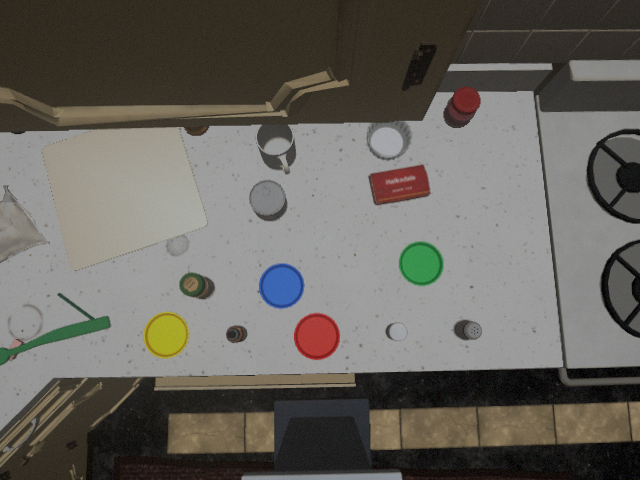

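The top view shows spice (190,285), dropper (236,334), tin (397,331), salt (474,331) and the four saucers. I'll enlarge the work area for closer readings.

```bash
cat > h.py <<'E'
import numpy as np, cv2
from cell import *
def pix2w(c,u,v,z):
    K=np.array([[c["fx"],0,c["cx"]],[0,c["fy"],c["cy"]],[0,0,1.]])
    p=cv2.undistortPoints(np.array([[[u,v]]],float),K,np.array([c["k1"],0,0,0.]))[0,0]
    d=c["R"].T@np.array([*p,1]); o=-c["R"].T@c["t"]
    return o+d*(z-o[2])/d[2]
def w2pix(c,X):
    q=c["R"]@np.array(X,float)+c["t"]; a=q[:2]/q[2]; a=a*(1+c["k1"]*a@a)
    return a*c["fx"]+[c["cx"],c["cy"]]
E
python3 - <<'E'
from h import *
c=read_camera("top"); f=c["frame"]
print("cam",-c["R"].T@c["t"], "tcp px",w2pix(c,state()["eef_pos"]))
hsv=cv2.cvtColor(f,cv2.COLOR_RGB2HSV)
for n,(u,v) in dict(blue=(282,286),green=(421,263),yellow=(166,335),red=(317,337)).items():
    hh=int(hsv[v,u,0]); dh=np.abs((hsv[:,:,0].astype(int)-hh+90)%180-90)
    m=((dh<8)&(hsv[:,:,1]>120)).astype(np.uint8)
    k=cv2.connectedComponentsWithStats(m); l=k[1][v,u]
    ce=k[3][l]; st=k[2][l]
    print(n,ce,st[2:4],pix2w(c,*ce,6).round(1))
a=cv2.resize(f[260:360,160:260][:,:,::-1],None,fx=4,fy=4,interpolation=cv2.INTER_CUBIC)
b=cv2.resize(f[260:360,390:490][:,:,::-1],None,fx=4,fy=4,interpolation=cv2.INTER_CUBIC)
cv2.imwrite("pics/crop.png",np.hstack([a,b]))
E
```

```text
cam [441.06082928  -5.00813928 962.32104185] tcp px [-37.89530797 449.10238242]
blue [281.14294831 285.54818124] [45 44] [525.6  77.2   6. ]
green [420.67001339 263.17336011] [44 43] [ 566.9 -218.3    6. ]
yellow [165.86391626 334.64347291] [45 46] [428.5 317.    6. ]
red [316.43267504 336.0299222 ] [46 47] [420.    5.1   6. ]
```

View pics/crop.png

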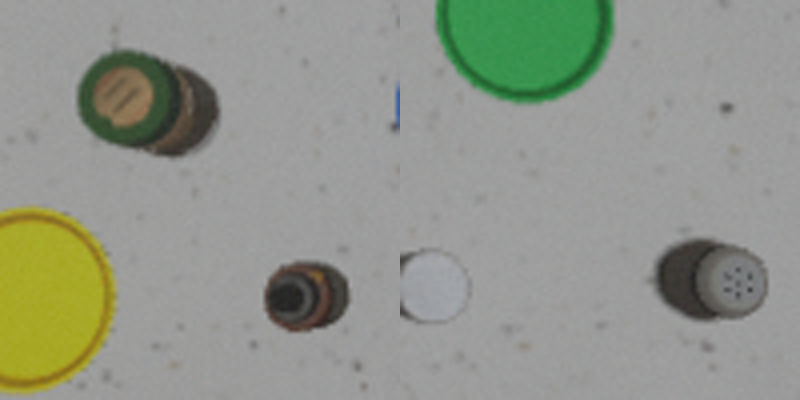

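```bash
python3 - <<'E'
from h import *
c=read_camera("top")
for n,u,v,z in [("spice",190.1,283.8,106),("dropper",231.5,333.9,101),("salt",473.6,330.4,88),("tin",397.6,331.1,60)]:
    print(n,pix2w(c,u,v,z).round(1))
E
```

```text
spice [523.5 240.5 106. ]
dropper [429.  162.1 101. ]
salt [ 425.7 -293.3   88. ]
tin [ 427.3 -153.7   60. ]
```

Call:
{"method": "drive_tool", "body": {"targets": [{"jaw":1,"travel":[-0.017,0,0],"twist":-0.12},{"jaw":1,"travel":[-0.034,0,0],"twist":-0.24},{"jaw":1,"travel":[-0.051,0,0],"twist":-0.36},{"jaw":1,"travel":[-0.068,0,0],"twist":-0.422},{"jaw":1,"travel":[-0.068,0,0],"twist":-0.422}]}}

```text
t: 0.62
eef_pos: [320.1, 541.4, 214.4]
tcp_rot: [-3.141, 0.0, -3.14]
ft_force: [0.3, 0.3, -0.3]
opening: 0.996
grip_force: 0.0
```

Call:
{"method": "drive_tool", "body": {"targets": [{"jaw":1,"travel":[-0.015,-0.03,0],"twist":0},{"jaw":1,"travel":[-0.03,-0.06,0],"twist":0},{"jaw":1,"travel":[-0.045,-0.09,0],"twist":0},{"jaw":1,"travel":[-0.06,-0.12,0],"twist":0},{"jaw":1,"travel":[-0.075,-0.15,0],"twist":0},{"jaw":1,"travel":[-0.09,-0.18,0],"twist":0},{"jaw":1,"travel":[-0.105,-0.21,0],"twist":0},{"jaw":1,"travel":[-0.12,-0.24,0],"twist":0}]}}

```text
t: 1.28
eef_pos: [438.0, 301.3, 214.7]
tcp_rot: [3.141, 0.0, 3.14]
ft_force: [0.2, 0.2, -0.4]
opening: 0.999
grip_force: 0.0
```

Call:
{"method": "drive_tool", "body": {"targets": [{"jaw":1,"travel":[0,-0.035,0],"twist":0},{"jaw":1,"travel":[0,-0.07,0],"twist":0},{"jaw":1,"travel":[0,-0.105,0],"twist":0},{"jaw":1,"travel":[0,-0.14,0],"twist":0},{"jaw":1,"travel":[0,-0.175,0],"twist":0},{"jaw":1,"travel":[0,-0.21,0],"twist":0},{"jaw":1,"travel":[0,-0.245,0],"twist":0},{"jaw":1,"travel":[0,-0.28,0],"twist":0}]}}

```text
t: 1.95
eef_pos: [437.6, 21.3, 214.8]
tcp_rot: [3.141, 0.0, 3.14]
ft_force: [1.1, 0.3, 0.0]
opening: 0.997
grip_force: 0.0
```

Call:
{"method": "drive_tool", "body": {"targets": [{"jaw":1,"travel":[0,-0.035,0],"twist":0},{"jaw":1,"travel":[0,-0.07,0],"twist":0},{"jaw":1,"travel":[0,-0.105,0],"twist":0},{"jaw":1,"travel":[0,-0.14,0],"twist":0},{"jaw":1,"travel":[0,-0.175,0],"twist":0},{"jaw":1,"travel":[0,-0.21,0],"twist":0},{"jaw":1,"travel":[0,-0.245,0],"twist":0},{"jaw":1,"travel":[0,-0.28,0],"twist":0}]}}

```text
t: 2.62
eef_pos: [437.8, -258.9, 214.7]
tcp_rot: [3.141, 0.0, 3.14]
ft_force: [0.4, -0.0, -0.6]
opening: 1.0
grip_force: 0.0
```

Call:
{"method": "drive_tool", "body": {"targets": [{"jaw":1,"travel":[0.006,-0.017,0.02],"twist":0},{"jaw":1,"travel":[0.012,-0.034,0.04],"twist":0},{"jaw":1,"travel":[0.012,-0.034,0.06],"twist":0},{"jaw":1,"travel":[0.012,-0.034,0.08],"twist":0},{"jaw":1,"travel":[0.012,-0.034,0.08],"twist":0}]}}

```text
t: 3.03
eef_pos: [424.9, -290.5, 131.6]
tcp_rot: [3.138, -0.004, 3.14]
ft_force: [-0.7, 0.4, -0.5]
opening: 1.0
grip_force: 0.0
```

```bash
python3 - <<'E'
from h import *
c=read_camera("wrist"); cv2.imwrite("pics/w1.png",c["frame"][:,:,::-1])
print(state()["eef_pos"]); 
for z in(88,0):print(w2pix(c,(425.7,-293.3,z)))
t=state()["eef_pos"];print(w2pix(c,(t[0],t[1],88)))
c=read_camera("top");print(w2pix(c,t))
E
```

```text
[ 425.58886915 -290.83019526  133.4102386 ]
[316.71836454 267.59760667]
[316.97038842 236.36775066]
[320.38389154 267.42947797]
[480.57854344 330.7499413 ]
```

View pics/w1.png

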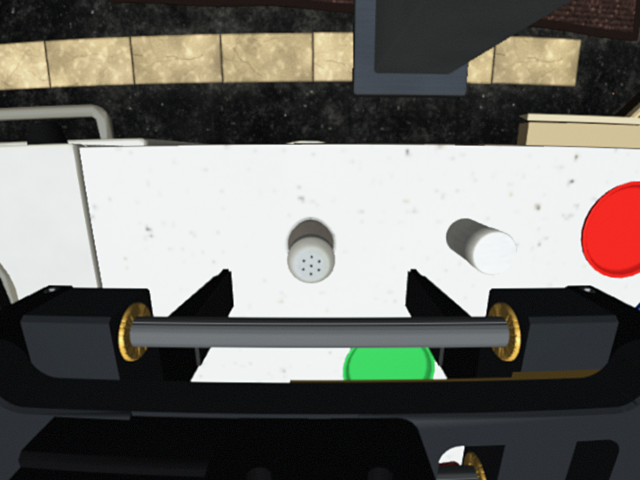

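Salt top is at (311,263), about 4 mm from the prediction; the jaws straddle it. I'll correct and go down.

Call:
{"method": "drive_tool", "body": {"targets": [{"jaw":1,"travel":[0.002,-0.004,0.02],"twist":0},{"jaw":1,"travel":[0.002,-0.004,0.045],"twist":0},{"jaw":1,"travel":[0.002,-0.004,0.07],"twist":0},{"jaw":1,"travel":[0.002,-0.004,0.095],"twist":0},{"jaw":1,"travel":[0.002,-0.004,0.104],"twist":0},{"jaw":1,"travel":[0.002,-0.004,0.104],"twist":0}]}}

```text
t: 3.63
eef_pos: [424.1, -295.1, 30.1]
tcp_rot: [3.14, -0.001, -3.141]
ft_force: [-0.5, 0.4, 0.2]
opening: 0.999
grip_force: 0.0
```

Call:
{"method": "drive_tool", "body": {"targets": [{"jaw":0.6,"travel":[0,0,0],"twist":0},{"jaw":0.52,"travel":[0,0,0],"twist":0},{"jaw":0.48,"travel":[0,0,0],"twist":0},{"jaw":0.44,"travel":[0,0,0],"twist":0},{"jaw":0.4,"travel":[0,0,0],"twist":0},{"jaw":0.3,"travel":[0,0,0],"twist":0},{"jaw":0.3,"travel":[0,0,0],"twist":0},{"jaw":0.3,"travel":[0,0,0],"twist":0}]}}

```text
t: 4.3
eef_pos: [424.1, -295.6, 30.7]
tcp_rot: [3.142, 0.0, -3.141]
ft_force: [-0.1, -0.7, 0.4]
opening: 0.499
grip_force: 0.0
```

Call:
{"method": "drive_tool", "body": {"targets": [{"jaw":0.3,"travel":[0,0,0],"twist":0},{"jaw":0.3,"travel":[0,0,0],"twist":0},{"jaw":0.3,"travel":[0,0,0],"twist":0},{"jaw":0.3,"travel":[0,0,0],"twist":0}]}}

```text
t: 4.63
eef_pos: [424.1, -295.7, 30.6]
tcp_rot: [-3.141, 0.0, -3.141]
ft_force: [-0.3, -1.3, 0.9]
opening: 0.422
grip_force: 29.8
```

Call:
{"method": "drive_tool", "body": {"targets": [{"jaw":0.3,"travel":[0,0,-0.01],"twist":0},{"jaw":0.3,"travel":[0,0,-0.03],"twist":0},{"jaw":0.3,"travel":[0,0,-0.06],"twist":0},{"jaw":0.3,"travel":[0,0,-0.09],"twist":0},{"jaw":0.3,"travel":[0,0,-0.12],"twist":0},{"jaw":0.3,"travel":[0,0,-0.14],"twist":0},{"jaw":0.3,"travel":[0,0,-0.14],"twist":0}]}}

```text
t: 5.22
eef_pos: [425.1, -296.3, 175.0]
tcp_rot: [-3.138, 0.005, -3.141]
ft_force: [0.1, 0.1, -1.3]
opening: 0.421
grip_force: 29.6
```

```bash
python3 - <<'E'
from h import *
c=read_camera("wrist"); cv2.imwrite("pics/w2.png",c["frame"][:,:,::-1])
s=state();t=s["eef_pos"];print(t,s["opening"],s["grip_force"],s["ft_force"])
print(w2pix(c,(t[0],t[1],t[2]-30+88)),w2pix(c,(t[0],t[1],t[2]-30)))
E
```

```text
[ 424.49195788 -295.75750288  172.70174351] 0.41912210434054553 29.580525180499535 [-0.32810552  0.49556703 -1.62017647]
[323.33053446 349.67908884] [322.1413764  270.97594685]
```

View pics/w2.png

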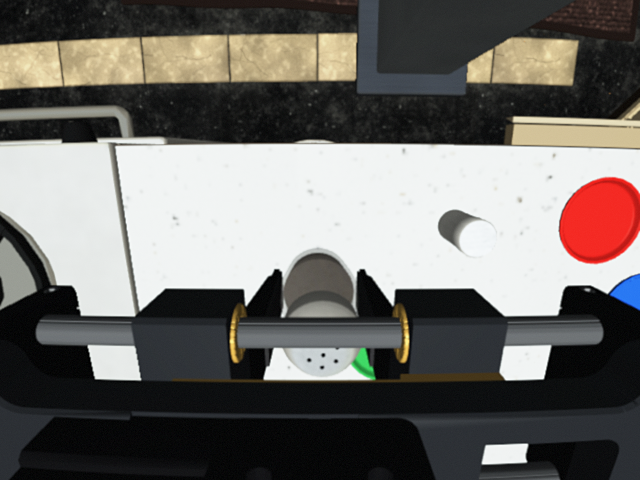

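The shaker is held upright and centred between the pads (about (320,350)). I'll carry it to blue.

Call:
{"method": "drive_tool", "body": {"targets": [{"jaw":0.3,"travel":[-0.005,0.02,0],"twist":0},{"jaw":0.3,"travel":[-0.015,0.055,0],"twist":0},{"jaw":0.3,"travel":[-0.025,0.09,0],"twist":0},{"jaw":0.3,"travel":[-0.035,0.125,0],"twist":0},{"jaw":0.3,"travel":[-0.045,0.16,0],"twist":0},{"jaw":0.3,"travel":[-0.055,0.195,0],"twist":0},{"jaw":0.3,"travel":[-0.065,0.23,0],"twist":0},{"jaw":0.3,"travel":[-0.075,0.265,0],"twist":0}]}}

```text
t: 5.93
eef_pos: [498.4, -28.6, 169.4]
tcp_rot: [3.141, -0.002, -3.141]
ft_force: [0.3, -0.3, -2.0]
opening: 0.418
grip_force: 29.6
```

Call:
{"method": "drive_tool", "body": {"targets": [{"jaw":0.3,"travel":[-0.008,0.035,0],"twist":0},{"jaw":0.3,"travel":[-0.016,0.07,0],"twist":0},{"jaw":0.3,"travel":[-0.022,0.095,0],"twist":0},{"jaw":0.3,"travel":[-0.025,0.107,0],"twist":0},{"jaw":0.3,"travel":[-0.025,0.107,0.03],"twist":0},{"jaw":0.3,"travel":[-0.025,0.107,0.06],"twist":0},{"jaw":0.3,"travel":[-0.025,0.107,0.08],"twist":0},{"jaw":0.3,"travel":[-0.025,0.107,0.08],"twist":0}]}}

```text
t: 6.6
eef_pos: [521.5, 76.0, 86.5]
tcp_rot: [-3.141, -0.008, -3.142]
ft_force: [-0.2, -0.2, -1.8]
opening: 0.42
grip_force: 29.6
```

```bash
python3 - <<'E'
from h import *
c=read_camera("wrist"); f=c["frame"]; cv2.imwrite("pics/w3.png",f[:,:,::-1])
s=state();t=s["eef_pos"];print(t,s["joints"].round(2))
print(w2pix(c,(525.6,77.2,6)),w2pix(c,(t[0],t[1],3)))
E
```

```text
[522.57258528  76.01519786  88.60228255] [ 0.02  0.53  1.92  0.    0.7  -1.55]
[322.27467504 256.43809661] [320.74675459 251.65307294]
```

View pics/w3.png

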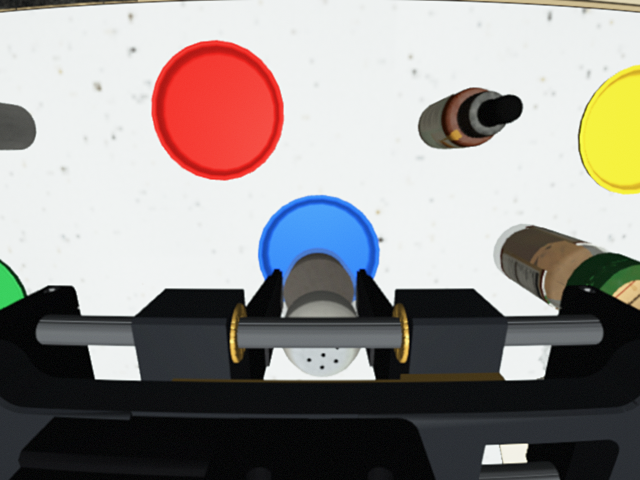

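Blue saucer is centred near (319,254); nearly under the shaker. Lowering.

Call:
{"method": "drive_tool", "body": {"targets": [{"jaw":0.3,"travel":[-0.001,-0.001,0.015],"twist":0},{"jaw":0.3,"travel":[-0.001,-0.001,0.03],"twist":0},{"jaw":0.3,"travel":[-0.001,-0.001,0.042],"twist":0},{"jaw":0.3,"travel":[-0.001,-0.001,0.048],"twist":0},{"jaw":0.3,"travel":[-0.001,-0.001,0.052],"twist":0},{"jaw":0.3,"travel":[-0.001,-0.001,0.052],"twist":0}]}}

```text
t: 7.15
eef_pos: [525.1, 75.2, 38.9]
tcp_rot: [3.142, 0.0, 3.142]
ft_force: [-0.1, 0.7, -0.6]
opening: 0.418
grip_force: 29.6
```

Call:
{"method": "drive_tool", "body": {"targets": [{"jaw":0.3,"travel":[0,0,0.002],"twist":0},{"jaw":0.3,"travel":[0,0,0.004],"twist":0},{"jaw":0.3,"travel":[0,0,0.005],"twist":0},{"jaw":0.3,"travel":[0,0,0.005],"twist":0},{"jaw":0.3,"travel":[0,0,0.005],"twist":0}]}}

```text
t: 7.57
eef_pos: [525.1, 75.5, 33.8]
tcp_rot: [3.142, 0.0, -3.141]
ft_force: [0.5, 0.2, -2.1]
opening: 0.419
grip_force: 29.6
```

Call:
{"method": "drive_tool", "body": {"targets": [{"jaw":0.3,"travel":[0,0,0.0005],"twist":0},{"jaw":0.3,"travel":[0,0,0.001],"twist":0},{"jaw":0.45,"travel":[0,0,0.001],"twist":0},{"jaw":0.5,"travel":[0,0,0.001],"twist":0},{"jaw":0.6,"travel":[0,0,0.001],"twist":0},{"jaw":0.75,"travel":[0,0,0.001],"twist":0},{"jaw":0.8,"travel":[0,0,0.001],"twist":0},{"jaw":0.8,"travel":[0,0,0.001],"twist":0}]}}

```text
t: 8.23
eef_pos: [525.0, 75.5, 32.5]
tcp_rot: [3.141, -0.0, -3.141]
ft_force: [0.5, 0.3, 0.1]
opening: 0.723
grip_force: 0.0
```

Call:
{"method": "drive_tool", "body": {"targets": [{"jaw":0.8,"travel":[0,0,-0.01],"twist":0},{"jaw":0.8,"travel":[0,0,-0.035],"twist":0},{"jaw":0.9,"travel":[0,0,-0.07],"twist":0},{"jaw":1,"travel":[0,0,-0.105],"twist":0},{"jaw":1,"travel":[0,0.02,-0.13],"twist":0},{"jaw":1,"travel":[0,0.055,-0.13],"twist":0},{"jaw":1,"travel":[0,0.09,-0.13],"twist":0},{"jaw":1,"travel":[0,0.125,-0.13],"twist":0}]}}

```text
t: 8.9
eef_pos: [524.9, 201.7, 164.2]
tcp_rot: [3.141, 0.002, 3.141]
ft_force: [0.9, -0.5, 0.2]
opening: 0.998
grip_force: 0.0
```

Call:
{"method": "drive_tool", "body": {"targets": [{"jaw":1,"travel":[0,0.02,0],"twist":0},{"jaw":1,"travel":[0.002,0.04,0],"twist":0},{"jaw":1,"travel":[0.002,0.04,0],"twist":0}]}}

```text
t: 9.15
eef_pos: [522.4, 243.4, 163.3]
tcp_rot: [3.141, 0.001, -3.139]
ft_force: [-0.7, 0.2, 0.4]
opening: 0.999
grip_force: 0.0
```

```bash
python3 - <<'E'
from h import *
c=read_camera("wrist"); f=c["frame"]; cv2.imwrite("pics/w4.png",f[:,:,::-1])
s=state();t=s["eef_pos"];print(t)
print(w2pix(c,(523.5,240.5,106)),w2pix(c,(t[0],t[1],106)),w2pix(c,(525,75.5,88)))
E
```

```text
[522.50671465 241.81365511 163.19128354]
[316.88223913 261.31725365] [318.72698148 259.99682533] [106.12953176 254.96723167]
```

View pics/w4.png

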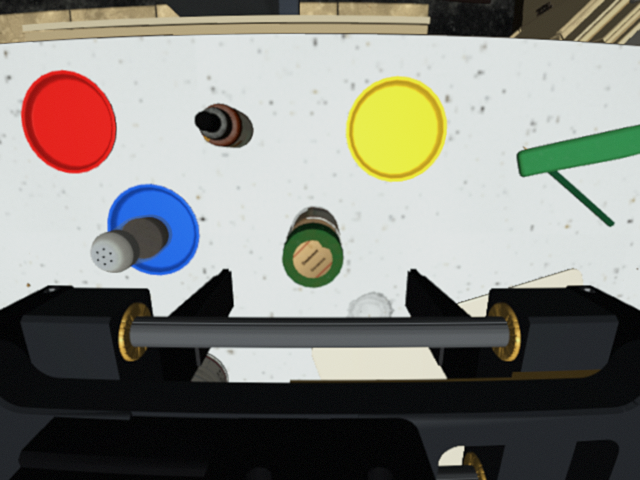

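Salt stands on blue. The spice cap is at (313,257), so correct by about −4 mm in y and −2 mm in x.

Call:
{"method": "drive_tool", "body": {"targets": [{"jaw":1,"travel":[0.002,-0.004,0.02],"twist":0},{"jaw":1,"travel":[0.002,-0.004,0.05],"twist":0},{"jaw":1,"travel":[0.002,-0.004,0.08],"twist":0},{"jaw":0.8,"travel":[0.002,-0.004,0.105],"twist":0},{"jaw":0.7,"travel":[0.002,-0.004,0.12],"twist":0},{"jaw":0.6,"travel":[0.002,-0.004,0.125],"twist":0},{"jaw":0.6,"travel":[0.002,-0.004,0.125],"twist":0},{"jaw":0.55,"travel":[0.002,-0.004,0.125],"twist":0}]}}

```text
t: 9.87
eef_pos: [521.4, 236.1, 38.5]
tcp_rot: [3.141, 0.001, 3.141]
ft_force: [-0.1, -0.0, 0.5]
opening: 0.713
grip_force: 0.0
```

Call:
{"method": "drive_tool", "body": {"targets": [{"jaw":0.5,"travel":[0,0,0],"twist":0},{"jaw":0.46,"travel":[0,0,0],"twist":0},{"jaw":0.42,"travel":[0,0,0],"twist":0},{"jaw":0.3,"travel":[0,0,0],"twist":0},{"jaw":0.3,"travel":[0,0,0],"twist":0},{"jaw":0.3,"travel":[0,0,0],"twist":0},{"jaw":0.3,"travel":[0,0,0],"twist":0},{"jaw":0.3,"travel":[0,0,0],"twist":0}]}}

```text
t: 10.53
eef_pos: [521.4, 236.7, 38.6]
tcp_rot: [3.141, 0.002, -3.141]
ft_force: [-0.4, -0.7, 7.7]
opening: 0.481
grip_force: 30.0
```

Call:
{"method": "drive_tool", "body": {"targets": [{"jaw":0.3,"travel":[0,0,-0.005],"twist":0},{"jaw":0.3,"travel":[0,0,-0.02],"twist":0},{"jaw":0.3,"travel":[0,0,-0.05],"twist":0},{"jaw":0.3,"travel":[0,0,-0.08],"twist":0},{"jaw":0.3,"travel":[0,0,-0.11],"twist":0},{"jaw":0.3,"travel":[0,0,-0.14],"twist":0},{"jaw":0.3,"travel":[0,0,-0.16],"twist":0},{"jaw":0.3,"travel":[0,0,-0.16],"twist":0}]}}

```text
t: 11.2
eef_pos: [522.1, 236.9, 202.1]
tcp_rot: [3.14, 0.006, -3.141]
ft_force: [0.3, 0.3, -0.6]
opening: 0.483
grip_force: 30.0
```

Call:
{"method": "drive_tool", "body": {"targets": [{"jaw":0.3,"travel":[0,-0.02,0],"twist":0},{"jaw":0.3,"travel":[0,-0.05,0],"twist":0},{"jaw":0.3,"travel":[0,-0.085,0],"twist":0},{"jaw":0.3,"travel":[0,-0.12,0],"twist":0},{"jaw":0.3,"travel":[0,-0.155,0],"twist":0},{"jaw":0.3,"travel":[0,-0.19,0],"twist":0},{"jaw":0.3,"travel":[0,-0.225,0],"twist":0},{"jaw":0.3,"travel":[0,-0.26,0],"twist":0}]}}

```text
t: 11.87
eef_pos: [520.2, -25.1, 196.8]
tcp_rot: [3.141, -0.001, -3.141]
ft_force: [1.2, -0.1, -1.5]
opening: 0.483
grip_force: 30.0
```

Call:
{"method": "drive_tool", "body": {"targets": [{"jaw":0.3,"travel":[-0.006,-0.035,0],"twist":0},{"jaw":0.3,"travel":[-0.014,-0.07,0],"twist":0},{"jaw":0.3,"travel":[-0.024,-0.105,0],"twist":0},{"jaw":0.3,"travel":[-0.034,-0.14,0],"twist":0},{"jaw":0.3,"travel":[-0.042,-0.17,0],"twist":0},{"jaw":0.3,"travel":[-0.045,-0.19,0],"twist":0},{"jaw":0.3,"travel":[-0.045,-0.195,0],"twist":0},{"jaw":0.3,"travel":[-0.045,-0.195,0],"twist":0}]}}

```text
t: 12.53
eef_pos: [565.4, -219.5, 196.3]
tcp_rot: [3.141, -0.002, 3.14]
ft_force: [-0.9, 0.3, -2.3]
opening: 0.484
grip_force: 30.0
```

Call:
{"method": "drive_tool", "body": {"targets": [{"jaw":0.3,"travel":[0,0,0.02],"twist":0},{"jaw":0.3,"travel":[0,0,0.05],"twist":0},{"jaw":0.3,"travel":[0,0,0.08],"twist":0},{"jaw":0.3,"travel":[0,0,0.1],"twist":0},{"jaw":0.3,"travel":[0,0,0.1],"twist":0},{"jaw":0.3,"travel":[0,0,0.1],"twist":0}]}}

```text
t: 13.03
eef_pos: [565.6, -217.2, 97.2]
tcp_rot: [3.14, -0.002, -3.14]
ft_force: [0.7, -0.7, -0.7]
opening: 0.485
grip_force: 30.0
```

```bash
python3 - <<'E'
from h import *
c=read_camera("wrist"); f=c["frame"]; cv2.imwrite("pics/w5.png",f[:,:,::-1])
s=state();t=s["eef_pos"];print(t,s["opening"])
print(w2pix(c,(566.9,-218.3,6)),w2pix(c,(t[0],t[1],3)))
E
```

```text
[ 566.30707386 -217.75490994   98.39361166] 0.48249897418315923
[319.21725198 248.60645747] [319.87554365 246.90036132]
```

View pics/w5.png

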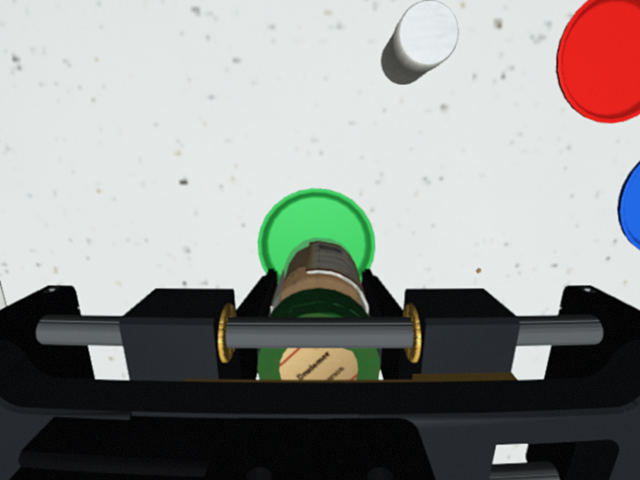

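Green saucer is centred near (317,246) against the tool at (320,247), so shift −2 mm in y and lower.

Call:
{"method": "drive_tool", "body": {"targets": [{"jaw":0.3,"travel":[0,-0.002,0.015],"twist":0},{"jaw":0.3,"travel":[0,-0.002,0.03],"twist":0},{"jaw":0.3,"travel":[0,-0.002,0.042],"twist":0},{"jaw":0.3,"travel":[0,-0.002,0.05],"twist":0},{"jaw":0.3,"travel":[0,-0.002,0.053],"twist":0},{"jaw":0.3,"travel":[0,-0.002,0.053],"twist":0},{"jaw":0.3,"travel":[0,-0.002,0.053],"twist":0}]}}

```text
t: 13.67
eef_pos: [566.4, -220.6, 45.2]
tcp_rot: [-3.141, 0.001, -3.141]
ft_force: [0.3, -0.5, -1.6]
opening: 0.482
grip_force: 30.0
```

Call:
{"method": "drive_tool", "body": {"targets": [{"jaw":0.3,"travel":[0,0,0.002],"twist":0},{"jaw":0.3,"travel":[0,0,0.003],"twist":0},{"jaw":0.3,"travel":[0,0,0.004],"twist":0},{"jaw":0.3,"travel":[0,0,0.004],"twist":0},{"jaw":0.3,"travel":[0,0,0.004],"twist":0}]}}

```text
t: 14.08
eef_pos: [566.4, -220.6, 41.6]
tcp_rot: [-3.141, 0.001, -3.141]
ft_force: [-1.8, 1.0, 7.0]
opening: 0.481
grip_force: 30.0
```

Contact with the floor (force +7 N). Release, rise, and go to the dropper at about (428,161).

Call:
{"method": "drive_tool", "body": {"targets": [{"jaw":0.5,"travel":[0,0,0],"twist":0},{"jaw":0.55,"travel":[0,0,0],"twist":0},{"jaw":0.65,"travel":[0,0,0],"twist":0},{"jaw":0.8,"travel":[0,0,0],"twist":0},{"jaw":0.8,"travel":[0,0,0],"twist":0},{"jaw":0.8,"travel":[0,0,0],"twist":0}]}}

```text
t: 14.58
eef_pos: [566.0, -220.5, 40.5]
tcp_rot: [3.141, -0.0, -3.141]
ft_force: [0.3, -0.1, -0.4]
opening: 0.765
grip_force: 0.0
```

Call:
{"method": "drive_tool", "body": {"targets": [{"jaw":0.8,"travel":[0,0,-0.01],"twist":0},{"jaw":0.8,"travel":[0,0,-0.035],"twist":0},{"jaw":0.9,"travel":[0,0,-0.07],"twist":0},{"jaw":0.9,"travel":[0,0,-0.105],"twist":0},{"jaw":0.9,"travel":[0,0,-0.135],"twist":0},{"jaw":0.9,"travel":[0.02,0.025,-0.135],"twist":0},{"jaw":0.9,"travel":[0.04,0.055,-0.135],"twist":0},{"jaw":0.9,"travel":[0.06,0.085,-0.135],"twist":0}]}}

```text
t: 15.25
eef_pos: [505.1, -134.9, 176.6]
tcp_rot: [-3.141, 0.001, 3.141]
ft_force: [0.5, 0.6, -0.8]
opening: 0.9
grip_force: 0.0
```

Call:
{"method": "drive_tool", "body": {"targets": [{"jaw":0.9,"travel":[0.012,0.032,0],"twist":0},{"jaw":0.9,"travel":[0.024,0.064,0],"twist":0},{"jaw":0.9,"travel":[0.036,0.098,0],"twist":0},{"jaw":0.9,"travel":[0.048,0.133,0],"twist":0},{"jaw":0.9,"travel":[0.06,0.168,0],"twist":0},{"jaw":0.9,"travel":[0.07,0.203,0],"twist":0},{"jaw":0.9,"travel":[0.078,0.24,0],"twist":0},{"jaw":0.9,"travel":[0.078,0.27,0],"twist":0}]}}

```text
t: 15.92
eef_pos: [426.3, 136.4, 176.5]
tcp_rot: [3.141, 0.0, -3.141]
ft_force: [0.7, -0.2, 0.6]
opening: 0.903
grip_force: 0.0
```

Call:
{"method": "drive_tool", "body": {"targets": [{"jaw":0.9,"travel":[0,0.02,0],"twist":0},{"jaw":0.9,"travel":[0,0.026,0],"twist":0},{"jaw":0.9,"travel":[0,0.026,0],"twist":0}]}}

```text
t: 16.17
eef_pos: [427.9, 161.4, 176.1]
tcp_rot: [3.141, 0.001, -3.139]
ft_force: [-0.2, -0.4, -0.3]
opening: 0.899
grip_force: 0.0
```

```bash
python3 - <<'E'
from h import *
c=read_camera("wrist"); f=c["frame"]; cv2.imwrite("pics/w6.png",f[:,:,::-1])
s=state();t=s["eef_pos"];print(t,s["opening"])
print(w2pix(c,(429,162.1,101)),w2pix(c,(t[0],t[1],101)),w2pix(c,(t[0],t[1],70)),w2pix(c,(t[0],t[1],0)))
E
```

```text
[427.90814829 160.47842179 175.95288813] 0.8979611906729076
[321.62129006 254.02219901] [319.50528363 252.6506424 ] [319.43556182 242.09830574] [319.32157121 224.8576829 ]
```

View pics/w6.png

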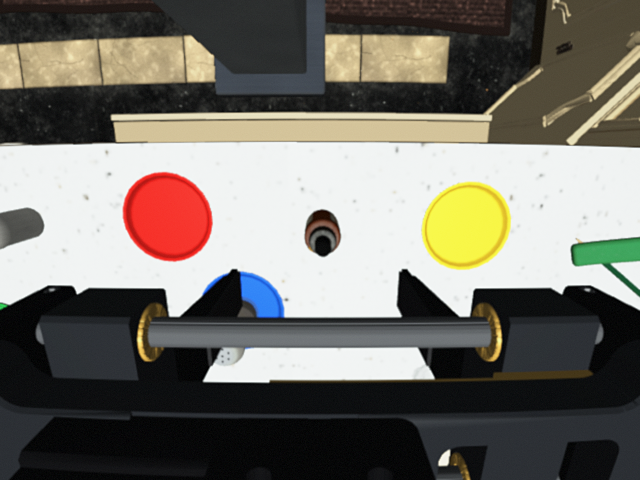

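Dropper bulb is at (323,247): shift +2.5 mm in y, −2 mm in x, then down and grip.

Call:
{"method": "drive_tool", "body": {"targets": [{"jaw":0.9,"travel":[0.002,0.0025,0.03],"twist":0},{"jaw":0.9,"travel":[0.002,0.0025,0.06],"twist":0},{"jaw":0.9,"travel":[0.002,0.0025,0.09],"twist":0},{"jaw":0.8,"travel":[0.002,0.0025,0.12],"twist":0},{"jaw":0.7,"travel":[0.002,0.0025,0.138],"twist":0},{"jaw":0.6,"travel":[0.002,0.0025,0.143],"twist":0},{"jaw":0.5,"travel":[0.002,0.0025,0.143],"twist":0},{"jaw":0.45,"travel":[0.002,0.0025,0.143],"twist":0}]}}

```text
t: 16.88
eef_pos: [426.5, 162.3, 33.3]
tcp_rot: [3.141, 0.0, 3.141]
ft_force: [0.4, -0.5, 0.3]
opening: 0.606
grip_force: 0.0
```

Call:
{"method": "drive_tool", "body": {"targets": [{"jaw":0.42,"travel":[0,0,0],"twist":0},{"jaw":0.38,"travel":[0,0,0],"twist":0},{"jaw":0.35,"travel":[0,0,0],"twist":0},{"jaw":0.32,"travel":[0,0,0],"twist":0},{"jaw":0.2,"travel":[0,0,0],"twist":0},{"jaw":0.2,"travel":[0,0,0],"twist":0},{"jaw":0.2,"travel":[0,0,0],"twist":0},{"jaw":0.2,"travel":[0,0,0],"twist":0}]}}

```text
t: 17.55
eef_pos: [426.3, 163.1, 33.1]
tcp_rot: [3.141, 0.001, -3.141]
ft_force: [-0.2, -0.5, 8.3]
opening: 0.333
grip_force: 29.9
```

Call:
{"method": "drive_tool", "body": {"targets": [{"jaw":0.2,"travel":[0,0,-0.005],"twist":0},{"jaw":0.2,"travel":[0,0,-0.02],"twist":0},{"jaw":0.2,"travel":[0,0,-0.045],"twist":0},{"jaw":0.2,"travel":[0,0.02,-0.055],"twist":0},{"jaw":0.2,"travel":[0,0.05,-0.055],"twist":0},{"jaw":0.2,"travel":[0,0.08,-0.055],"twist":0},{"jaw":0.2,"travel":[0,0.11,-0.055],"twist":0},{"jaw":0.2,"travel":[-0.001,0.135,-0.055],"twist":0}]}}

```text
t: 18.22
eef_pos: [426.6, 299.7, 88.1]
tcp_rot: [3.141, 0.0, -3.141]
ft_force: [0.6, -1.1, -1.3]
opening: 0.33
grip_force: 29.9
```

Call:
{"method": "drive_tool", "body": {"targets": [{"jaw":0.2,"travel":[0,0.012,0],"twist":0},{"jaw":0.2,"travel":[0,0.018,0],"twist":0},{"jaw":0.2,"travel":[0,0.018,0],"twist":0},{"jaw":0.2,"travel":[0,0.018,0],"twist":0}]}}

```text
t: 18.55
eef_pos: [426.7, 315.1, 87.5]
tcp_rot: [-3.141, -0.001, -3.141]
ft_force: [0.2, 0.2, -1.2]
opening: 0.331
grip_force: 29.9
```

```bash
python3 - <<'E'
from h import *
c=read_camera("wrist"); f=c["frame"]; cv2.imwrite("pics/w7.png",f[:,:,::-1])
s=state();t=s["eef_pos"];print(t,s["opening"])
print(w2pix(c,(428.5,317,6)),w2pix(c,(t[0],t[1],3)))
E
```

```text
[426.79640461 314.85449366  87.58302452] 0.3298964516473204
[323.2042163  252.57513943] [320.45503659 249.41663099]
```

View pics/w7.png

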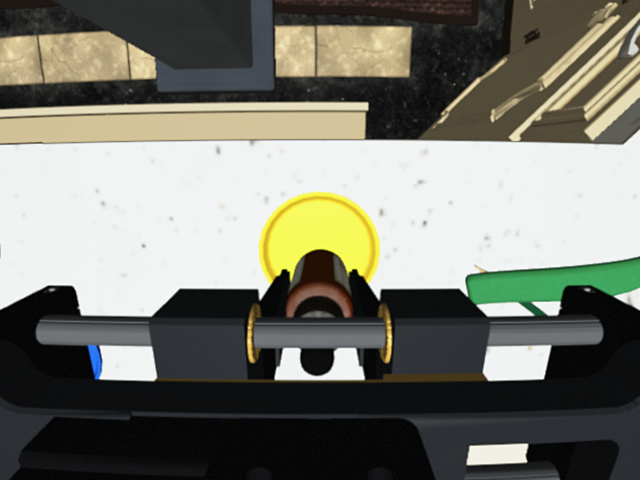

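Yellow is centred near (320,251); the tool is over it. Lowering.

Call:
{"method": "drive_tool", "body": {"targets": [{"jaw":0.2,"travel":[-0.001,0,0.015],"twist":0},{"jaw":0.2,"travel":[-0.001,0,0.03],"twist":0},{"jaw":0.2,"travel":[-0.001,0,0.042],"twist":0},{"jaw":0.2,"travel":[-0.001,0,0.048],"twist":0},{"jaw":0.2,"travel":[-0.001,0,0.05],"twist":0},{"jaw":0.2,"travel":[-0.001,0,0.0515],"twist":0},{"jaw":0.2,"travel":[-0.001,0,0.0515],"twist":0},{"jaw":0.2,"travel":[-0.001,0,0.0515],"twist":0}]}}

```text
t: 19.27
eef_pos: [428.2, 315.9, 36.7]
tcp_rot: [3.141, 0.001, 3.142]
ft_force: [0.2, -0.3, -0.9]
opening: 0.335
grip_force: 29.9
```

Call:
{"method": "drive_tool", "body": {"targets": [{"jaw":0.2,"travel":[0,0,0.0005],"twist":0},{"jaw":0.2,"travel":[0,0,0.0008],"twist":0},{"jaw":0.36,"travel":[0,0,0.0008],"twist":0},{"jaw":0.4,"travel":[0,0,0.0008],"twist":0},{"jaw":0.5,"travel":[0,0,0.0008],"twist":0},{"jaw":0.65,"travel":[0,0,0.0008],"twist":0},{"jaw":0.65,"travel":[0,0,0.0008],"twist":0},{"jaw":0.65,"travel":[0,0,0.0008],"twist":0}]}}

```text
t: 19.93
eef_pos: [427.9, 315.9, 35.3]
tcp_rot: [3.142, -0.0, -3.141]
ft_force: [0.3, -0.3, 0.2]
opening: 0.619
grip_force: 0.0
```

Call:
{"method": "drive_tool", "body": {"targets": [{"jaw":0.65,"travel":[0,0,-0.01],"twist":0},{"jaw":0.65,"travel":[0,0,-0.035],"twist":0},{"jaw":0.65,"travel":[0,0,-0.07],"twist":0},{"jaw":0.7,"travel":[0,0,-0.105],"twist":0},{"jaw":0.9,"travel":[0,0,-0.135],"twist":0},{"jaw":0.9,"travel":[0,-0.03,-0.135],"twist":0},{"jaw":0.9,"travel":[0,-0.065,-0.135],"twist":0},{"jaw":0.9,"travel":[0,-0.1,-0.135],"twist":0}]}}

```text
t: 20.6
eef_pos: [427.6, 215.2, 171.5]
tcp_rot: [3.141, 0.002, -3.14]
ft_force: [0.6, 0.6, -0.7]
opening: 0.887
grip_force: 0.0
```

Call:
{"method": "drive_tool", "body": {"targets": [{"jaw":0.9,"travel":[0,-0.035,0],"twist":0},{"jaw":0.9,"travel":[0,-0.07,0],"twist":0},{"jaw":0.9,"travel":[0,-0.105,0],"twist":0},{"jaw":0.9,"travel":[0,-0.14,0],"twist":0},{"jaw":0.9,"travel":[0,-0.175,0],"twist":0},{"jaw":0.9,"travel":[0,-0.21,0],"twist":0},{"jaw":0.9,"travel":[0,-0.245,0],"twist":0},{"jaw":0.9,"travel":[0,-0.28,0],"twist":0}]}}

```text
t: 21.27
eef_pos: [427.6, -65.7, 171.1]
tcp_rot: [-3.141, 0.001, -3.141]
ft_force: [0.1, 0.6, -0.2]
opening: 0.903
grip_force: 0.0
```

Call:
{"method": "drive_tool", "body": {"targets": [{"jaw":0.9,"travel":[0.002,-0.03,0.02],"twist":0},{"jaw":0.9,"travel":[0.002,-0.06,0.04],"twist":0},{"jaw":0.9,"travel":[0.002,-0.09,0.06],"twist":0},{"jaw":0.9,"travel":[0.002,-0.092,0.08],"twist":0},{"jaw":0.9,"travel":[0.002,-0.092,0.08],"twist":0},{"jaw":0.9,"travel":[0.002,-0.092,0.08],"twist":0}]}}

```text
t: 21.77
eef_pos: [425.6, -155.9, 90.4]
tcp_rot: [3.14, -0.002, 3.141]
ft_force: [-0.5, -0.2, 0.4]
opening: 0.897
grip_force: 0.0
```

```bash
python3 - <<'E'
from h import *
c=read_camera("wrist"); f=c["frame"]; cv2.imwrite("pics/w8.png",f[:,:,::-1])
s=state();t=s["eef_pos"];print(t,s["opening"])
print(w2pix(c,(427.3,-153.7,60)),w2pix(c,(t[0],t[1],60)))
E
```

```text
[ 426.05903116 -155.64646909   91.11833989] 0.8967652307060354
[324.59768644 275.70680115] [321.54203273 273.87579145]
```

View pics/w8.png

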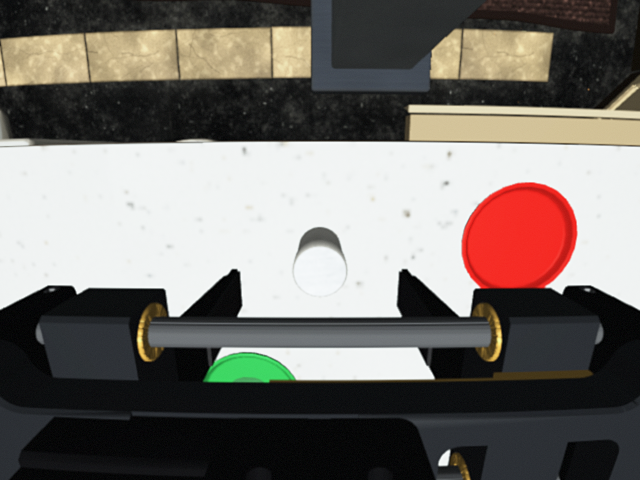

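Tin top at (320,270): shift −2 mm x, −1 mm y, go down and grip.

Call:
{"method": "drive_tool", "body": {"targets": [{"jaw":0.9,"travel":[0.002,-0.001,0.02],"twist":0},{"jaw":0.8,"travel":[0.002,-0.001,0.045],"twist":0},{"jaw":0.7,"travel":[0.002,-0.001,0.065],"twist":0},{"jaw":0.6,"travel":[0.002,-0.001,0.075],"twist":0},{"jaw":0.5,"travel":[0.002,-0.001,0.075],"twist":0},{"jaw":0.45,"travel":[0.002,-0.001,0.075],"twist":0},{"jaw":0.42,"travel":[0.002,-0.001,0.075],"twist":0},{"jaw":0.4,"travel":[0.002,-0.001,0.075],"twist":0}]}}

```text
t: 22.48
eef_pos: [424.7, -157.0, 16.6]
tcp_rot: [-3.141, 0.002, -3.141]
ft_force: [0.3, -0.1, -0.3]
opening: 0.469
grip_force: 0.0
```

Call:
{"method": "drive_tool", "body": {"targets": [{"jaw":0.38,"travel":[0,0,0],"twist":0},{"jaw":0.35,"travel":[0,0,0],"twist":0},{"jaw":0.2,"travel":[0,0,0],"twist":0},{"jaw":0.2,"travel":[0,0,0],"twist":0},{"jaw":0.2,"travel":[0,0,0],"twist":0},{"jaw":0.2,"travel":[0,0,0],"twist":0},{"jaw":0.2,"travel":[0,0,0],"twist":0}]}}

```text
t: 23.07
eef_pos: [424.3, -157.1, 16.0]
tcp_rot: [-3.141, 0.001, -3.141]
ft_force: [0.5, 3.7, 9.1]
opening: 0.369
grip_force: 30.0
```

Call:
{"method": "drive_tool", "body": {"targets": [{"jaw":0.2,"travel":[0,0,-0.005],"twist":0},{"jaw":0.2,"travel":[0,0,-0.025],"twist":0},{"jaw":0.2,"travel":[0,0.015,-0.055],"twist":0},{"jaw":0.2,"travel":[0,0.045,-0.07],"twist":0},{"jaw":0.2,"travel":[0,0.08,-0.07],"twist":0},{"jaw":0.2,"travel":[0,0.115,-0.07],"twist":0},{"jaw":0.2,"travel":[0.004,0.145,-0.07],"twist":0},{"jaw":0.2,"travel":[0.004,0.16,-0.07],"twist":0}]}}

```text
t: 23.73
eef_pos: [418.8, 5.4, 85.8]
tcp_rot: [3.141, -0.001, -3.14]
ft_force: [-0.5, 1.2, -0.9]
opening: 0.372
grip_force: 30.0
```

Call:
{"method": "drive_tool", "body": {"targets": [{"jaw":0.2,"travel":[0,0,0],"twist":0},{"jaw":0.2,"travel":[0,0,0],"twist":0},{"jaw":0.2,"travel":[0,0,0],"twist":0}]}}

```text
t: 23.98
eef_pos: [420.2, 2.4, 85.5]
tcp_rot: [-3.142, 0.0, -3.141]
ft_force: [-0.3, 0.2, -0.9]
opening: 0.369
grip_force: 30.0
```

```bash
python3 - <<'E'
from h import *
c=read_camera("wrist"); f=c["frame"]; cv2.imwrite("pics/w9.png",f[:,:,::-1])
s=state();t=s["eef_pos"];print(t,s["opening"])
print(w2pix(c,(420,5.1,6)),w2pix(c,(t[0],t[1],3)))
E
```

```text
[420.23120923   2.11756753  85.42221651] 0.37056125125159073
[324.31587876 250.69150172] [320.45725564 249.88636716]
```

View pics/w9.png

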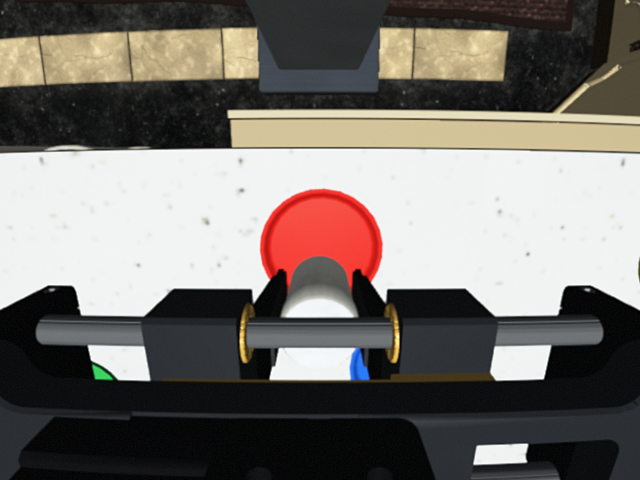

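Red is centred near (321,249), under the tool. Lowering.

Call:
{"method": "drive_tool", "body": {"targets": [{"jaw":0.2,"travel":[0,0.001,0.02],"twist":0},{"jaw":0.2,"travel":[0,0.001,0.04],"twist":0},{"jaw":0.2,"travel":[0,0.001,0.055],"twist":0},{"jaw":0.2,"travel":[0,0.001,0.062],"twist":0},{"jaw":0.2,"travel":[0,0.001,0.065],"twist":0},{"jaw":0.2,"travel":[0,0.001,0.066],"twist":0},{"jaw":0.2,"travel":[0,0.001,0.066],"twist":0},{"jaw":0.2,"travel":[0,0.001,0.066],"twist":0}]}}

```text
t: 24.7
eef_pos: [420.4, 3.7, 19.9]
tcp_rot: [-3.142, 0.001, 3.141]
ft_force: [-0.3, -0.6, -1.0]
opening: 0.373
grip_force: 30.0
```

Call:
{"method": "drive_tool", "body": {"targets": [{"jaw":0.2,"travel":[0,0,0.0005],"twist":0},{"jaw":0.2,"travel":[0,0,0.001],"twist":0},{"jaw":0.4,"travel":[0,0,0.001],"twist":0},{"jaw":0.45,"travel":[0,0,0.001],"twist":0},{"jaw":0.55,"travel":[0,0,0.001],"twist":0},{"jaw":0.65,"travel":[0,0,0.001],"twist":0},{"jaw":0.65,"travel":[0,0,0.001],"twist":0},{"jaw":0.65,"travel":[0,0,0.001],"twist":0}]}}

```text
t: 25.37
eef_pos: [420.0, 4.0, 18.3]
tcp_rot: [3.142, 0.0, -3.141]
ft_force: [0.6, 0.1, 0.4]
opening: 0.634
grip_force: 0.0
```

Call:
{"method": "drive_tool", "body": {"targets": [{"jaw":0.65,"travel":[0,0,-0.01],"twist":0},{"jaw":0.65,"travel":[0,0,-0.035],"twist":0},{"jaw":0.65,"travel":[0,0,-0.07],"twist":0},{"jaw":0.7,"travel":[0,0,-0.105],"twist":0},{"jaw":0.9,"travel":[0,0,-0.14],"twist":0},{"jaw":0.9,"travel":[0,0,-0.17],"twist":0},{"jaw":0.9,"travel":[0,0,-0.18],"twist":0},{"jaw":0.9,"travel":[0,0,-0.18],"twist":0}]}}

```text
t: 26.03
eef_pos: [420.9, 3.8, 200.7]
tcp_rot: [-3.141, 0.005, -3.141]
ft_force: [0.1, 0.1, -0.5]
opening: 0.885
grip_force: 0.0
```

```bash
python3 - <<'E'
from h import *
c=read_camera("top"); f=c["frame"]
cv2.imwrite("pics/end.png",cv2.resize(f[110:370,130:490][:,:,::-1],None,fx=2.2,fy=2.2))
E
```

```text
(no output)
```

View pics/end.png

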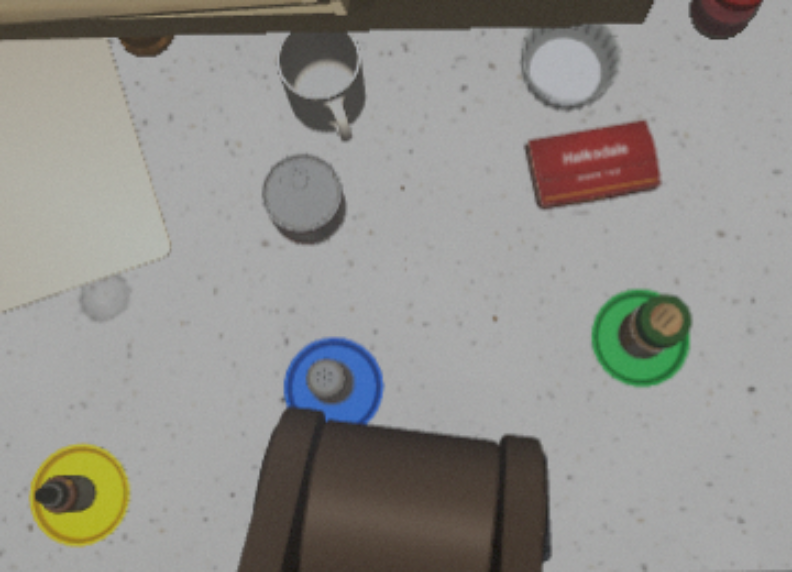

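The salt, spice and dropper stand upright, centred on their saucers, and the carton and soup tin haven't moved. The arm hides the red saucer, so I'll check it with the wrist camera.

```bash
python3 - <<'E'
from h import *
c=read_camera("wrist"); cv2.imwrite("pics/w10.png",c["frame"][:,:,::-1]); s=state(); print(s["eef_pos"],s["qvel"].round(3))
E
```

```text
[419.76227679   3.97083522 197.96402476] [ 0.     0.028  0.014  0.001 -0.005  0.   ]
```

View pics/w10.png

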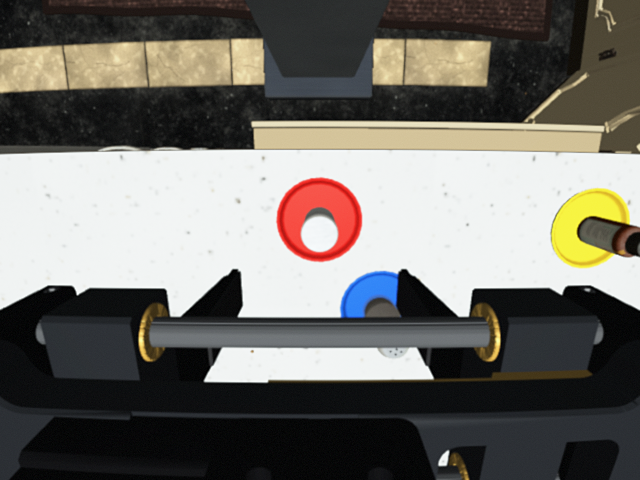

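The tin stands centred on red (foot about (319,222), saucer (319,219)). Handing in.

```bash
python3 -c "
from cell import *
print(job_done())"
```

```text
the job is handed in; nothing more can be done
None
```

All four seasonings were placed in the order asked and stand upright and released near the middle of their saucers, the red carton and soup tin were left where they were, and the job was handed in at about 26 s.

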